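# Hold a cork-backed tile in the backing press

## Task

Pick up the small square cork-backed tile, set it down gently (not dropped), cork side still up, flat in the middle of the press's open drawer, and let go; then push the drawer fully home. Then push the press's lever down by its black grip until the lever is level, no further, so that the pad presses the cork onto the tile, and finish holding it there: the lever springs up if let go, so the program ends with the robot still holding it down. Leave the other things on the table where they are.

Things in the scene. Friction and masses are not known exactly. Their poses are not given: they have to be found in the camera images.
- tile: The tile to press: square white ceramic 60 x 60 x 8 mm, face down with a brown cork sheet 57 x 57 x 3 mm on top, 11 mm thick in all, 75 g. Starts flat on the table, left of the press. Origin: centre of its underside; x, y along its sides, z up through the cork. Two other cork-backed tiles lie near it, in any order: one six-sided, one long and narrow.
- press: The backing press, a grey steel frame fixed to the table; place and turn vary. Side plates with outer faces 99 mm either side of its middle; head plate top 162 mm above the table; frame from 56 mm in front of the origin (head plate from 30 mm) to 110 mm behind. Drawer in front, lever along its right side. Origin: on the table under the shut drawer's bed centre; x to the rear, y to its left, z up.
- drawer (a joint): How far the press's drawer is out, in m: 0 fully home (a solid stop), 0.13 the most; it starts 0.115 to 0.13 out. It slides along the press's x, pushed home towards +x, with about 2 N of friction, and stays where it is left.
- bed (a point): Centre of the drawer's flat bed, on its top (black rubber), 35 mm above the table; moves with the drawer; axes as the press. The bed is 96 mm (x) by 150 mm (y), with 12 mm high rims at its sides and rear; before it stands the drawer front, 10 mm thick, its inside 48 mm from the centre, its top 63 mm above the table. With the drawer home the bed lies under the pad.
- drawer_bar (a point): Middle of the drawer's bar handle: a horizontal steel bar 100 mm long, 11 mm thick, along the press's y, 45 mm above the table, 35 mm in front of the drawer front and 93 mm in front of the bed centre (towards the robot). Push it from its front towards the press to shut the drawer; moves with the drawer.
- lever (a joint): Angle of the press's hand lever in rad: 0 at rest (0.45 rad above level), grows as it is pushed down; level at 0.45; bottom stop 0.64. Its cross shaft lies along the press's y, 60 mm behind the press origin and 120 mm above the table; the lever runs forward from it, 180 mm to the grip. A spring lifts it when let go. On the grip about 3 N start it, 12 N hold it level on the tile.
- lever_grip: Black round grip at the lever's front end, 24 mm in diameter, 100 mm long along the press's y, out to the right of the lever; turning on its axis; free above. Origin: its middle, on its axis. In the press's frame it is at x = 0.06 - 0.18 cos(a), y = -0.168, z = 0.12 + 0.18 sin(a), where a = 0.45 - lever joint value (198 mm above the table at rest, 120 mm when level).
- pad: The press's black rubber pad, 90 (x) by 140 (y) mm, inside the frame; moves only up and down, 50 mm per rad of lever, and is sprung (3 N per mm). Origin: centre of its underside, 27 mm above the bed at rest, so that the 11 mm tile on the bed passes under it; it meets the tile at about 0.33 rad of lever.
- hex_tile: Bystander: six-sided cork-backed tile, 76 mm across corners, 11 mm thick, left of the press. Origin: centre of its underside.
- border_tile: Bystander: long narrow cork-backed tile 100 x 45 x 11 mm, left of the press. Origin: centre of its underside, x along its length.
- pigment_bowl: Bystander: small white ceramic bowl, 64 mm across, 30 mm high, in front of the press to the right. Origin: centre of its underside.
- paper_cup: Bystander: brown paper cup, 78 mm across the rim, 92 mm high, far right. Origin: centre of its underside.
- brush: Bystander: paint brush 210 mm long lying on the table, right of the press. Origin: its middle on the table, x along it.
- brush_jar: Bystander: green glass jar full of brushes, 84 mm across, 105 mm high (brushes to about 270 mm), far left. Origin: centre of its underside.
- glaze_bottle: Bystander: blue plastic bottle with white cap, 56 mm across, 150 mm high, behind the tiles on the left. Origin: centre of its underside.
Not all that is in view belongs to the job. Leave any orange or purple look-alike of the tile alone.

How it is judged (in metres and radians):
On the way, in this order (a step that is already met when the one before it is completed fails the run):
1. the square tile lies cork up, flat in the middle of the drawer, let go (x of tile in the frame of bed between -0.015 and 0.015 m and y of tile in the frame of bed between -0.015 and 0.015 m and z of tile in the frame of bed between -0.004 and 0.004 m and angle between tile's own z axis and vertical below 0.1 rad and contact force between the fingers and tile below 0.1 N), for 0.3 s.
2. the drawer is fully home with the tile in it (x of tile in the frame of bed between -0.015 and 0.015 m and y of tile in the frame of bed between -0.015 and 0.015 m and z of tile in the frame of bed between -0.004 and 0.004 m and angle between tile's own z axis and vertical below 0.1 rad and value of joint drawer below 0.005 m), for 0.2 s.
3. the lever is held level and the pad presses the tile (all of step 2 and value of joint lever between 0.37 and 0.53 rad and contact force between pad and tile above 6 N), for 0.5 s.
At the end, for the whole second after the job is handed in: Robot holds the lever by its grip (over 2 N), still and level within 0.08 rad (joint lever 0.37 to 0.53); drawer home within 5 mm; square tile flat on the bed, cork up, centre within 15 mm of the bed's centre along x and y; pad presses it with over 6 N (all of step 3 and velocity of joint lever between -0.1 and 0.1 rad/s and contact force between any of the fingers, the arm and lever_grip above 2 N); the arm keeps its last pose, push and grip.
It fails at once if the tile is dropped (falls freely, faster than 0.6 m/s) (contact force between the fingers and tile below 0.05 N and linear speed of tile above 0.6 m/s).
It fails at once if the lever is forced more than 0.14 rad past level (value of joint lever above 0.59 rad).
It fails at once if something else on the table is disturbed (moved more than 30 mm) (distance of any of hex_tile, border_tile, pigment_bowl, paper_cup, brush, brush_jar, glaze_bottle from where it was at the start of the episode above 0.03 m).
It also fails if it takes over 64 s, if anything falls off the work surface, if the arm or the gripper's body presses on something with over 40 N, if the wrist force passes 120 N, or if a joint passes its speed limit or range.

## Robot

A 6-joint arm with a two-finger parallel gripper is mounted at the origin on the work surface. World frame = base frame: x ahead of the robot, y to its left, z up, the work surface at z = 0. Lengths are in m, angles in degrees, forces in N, time in s.
With the tool pointing down it reaches from about 0.3 to 0.75 m from the base axis. Payload 8.5 kg.
Tool frame: the origin (TCP) lies midway between the tips of the shut fingers; the grasp point (between the pads) lies grasp_offset behind it (grasp_offset is the distance from the TCP to the grasp point, in m); z points along the fingers, y is the line along which they close (so a half turn about z gives the same grasp; the last joint's range is limited). The gripper opens to 85 mm and grips with 20 to 120 N. Pads are 22 mm wide; open, the fingers measure 114 mm over their backs; the gripper's body (76 mm by 85 mm) begins 54 mm behind the grasp point. The pads swing forward as they close: fully open they stand 13 mm farther back than shut.
Start: joints at [-81.091, 21.807, 74.336, -0, 83.858, -12.336], TCP at [0.199, -0.513, 0.231] pointing down, gripper open.
Joint ranges: [-178.18, 178.18], [-50.72, 133.34], [12.68, 142.11], [-81.47, 261.47], [9.98, 163.14], [-165.26, 165.26]. Speed limits (degrees/s): [136.94, 136.94, 180, 180, 180, 180].

## Interface

Orientations are given as a 3x3 rotation matrix whose columns are the frame's x, y, z axes.
In Python, from rig import observe, get_image, camera_params, close_job, grasp_offset gives the robot as it stands.
- The arm moves only by the shell command python3 -m handwheel 'ROWS' [OPENING] [FORCE]. ROWS is JSON, a list of rows, each a list of 2 entries, a list of its own where there are three numbers: the shift along the tool's x, y, z as a fraction of full scale, then the turn, a rotation vector about the tool's x, y, z as a fraction of full scale. In form: [[[dx, dy, dz], [ax, ay, az]], ...]. A call has 1 to 10 rows; each row is the pose to reach, as a shift and turn from the pose commanded when the call began, along the tool's axes at that moment, turning the shorter way round; what a row does not reach only later rows make up. Full scale, the value 1, is 0.5 m for a shift and pi rad for a turn. A row lasts 1/10 s, in which the tool goes at most 50 mm and 8.59 degrees, less where a joint would pass 70% of its speed; a pose out of reach is approached as far as the arm can. A call with a number of a shift or a turn outside -1 to 1 is refused whole. A call with a gripper value outside its range is refused whole. OPENING is the opening, from 0 (shut) to 1 (fully open), set as the call begins (- or left out, the last holds). The fingers move at their own pace and stop on an object; FORCE is the grip in N (left out, the last holds). Time passes only in rows, so rows that repeat a pose let the fingers close. It gives the time, the measured TCP pose, the force, the opening and the grip force at its end, in the units of the state.
- observe(): the state, without advancing time (a new reading comes with each control period).
- get_image(name): name is "scene" or "top" or "wrist"; returns (picture, depth): 480x640x3 uint8, red, green, blue; 480x640 float32, m along the optical axis (not along the pixel's ray), 0 where there is no reading.
- camera_params(name): a dict with "K" (3x3 intrinsics, pixels), "R" (3x3) and "t" (3): a world point X has camera coordinates R X + t. Camera axes: x right, y down, z forward; pixel columns grow to the right and rows downward; lengths in m; the calibration is good to about 2 mm. The wrist camera is an equidistant fisheye: a pixel r from the principal point sees the ray r / f radians off the axis. A picture is of the moment at which its call begins: read the wrist's pose just before it. camera_params takes no time and is no camera call; for the wrist camera it gives the pose at the moment of the call.
- close_job(): hands the job in; it is judged then, once.
The state is a dict: "time_s": time; "q": joint angles; "qvel": joint speeds; "joint_efforts": joint torques, N m; "position": TCP position; "tool_rot": TCP orientation; "ft_force": force on the tool from outside, world axes, zero at the start; "wrist_torque": the same for the moment, N m; "grip_width": finger opening in m; "gripper_force": force on a finger pad.
Only numpy, scipy, OpenCV 4.12 (cv2) and the standard library are available. Lean on these libraries where they do the work, as an engineer would, in place of code of your own. Each camera call takes 0.05 s, during which the arm holds its last target. There are 200 camera calls.

## Working session

There is one attempt and no reset: what is moved stays moved. The work goes in short steps, Python scripts to look and compute and a shell command to move; the robot and the scene stay as the last step left them, time stands still between calls to the robot, and variables do not carry over. Pictures are saved under pics/ and viewed, at most 10 in all, crops included, and the job is handed in when it is done.

```bash
ls; mkdir -p pics; python3 - <<'E'
from rig import *
import cv2,numpy as np
for n in("scene","top"):
    im,d=get_image(n); cv2.imwrite(f"pics/{n}0.png",im[:,:,::-1]); np.savez(f"{n}0.npz",im=im,d=d)
    p=camera_params(n); print(n,p['K'],p['R'],p['t'])
s=observe(); print(s['time_s'],s['position'],s['tool_rot'],s['grip_width'],grasp_offset)
E
```

```text
pics
scene [[484.55222971   0.         323.97893993]
 [  0.         484.55222971 240.61494415]
 [  0.           0.           1.        ]] [[ 0.85811357  0.5133098   0.01241608]
 [ 0.27388442 -0.43713827 -0.85667816]
 [-0.43431375  0.73852772 -0.51570183]] [-0.49276114 -0.01706141  1.58020383]
top [[472.94886126   0.         313.35828112]
 [  0.         472.94886126 238.55522519]
 [  0.           0.           1.        ]] [[ 0.00971396 -0.99994116 -0.00482827]
 [-0.99557955 -0.00922027 -0.09346844]
 [ 0.09341843  0.00571488 -0.99561054]] [-0.01356718  0.55284245  1.44895256]
0.1 [ 0.19925616 -0.51236985  0.23076349] [[ 9.32045454e-01  3.62341324e-01 -1.92393155e-04]
 [ 3.62341259e-01 -9.32044599e-01  1.29545019e-03]
 [ 2.90076136e-04 -1.27713044e-03 -9.99999142e-01]] 0.08558738389008186 0.0187
```

View pics/top0.png

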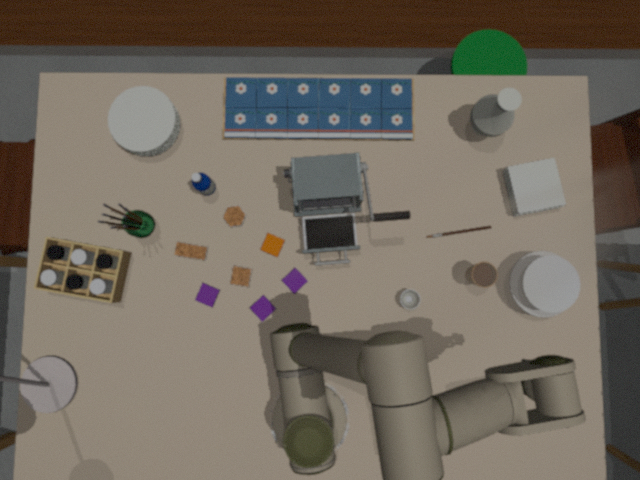

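View pics/scene0.png

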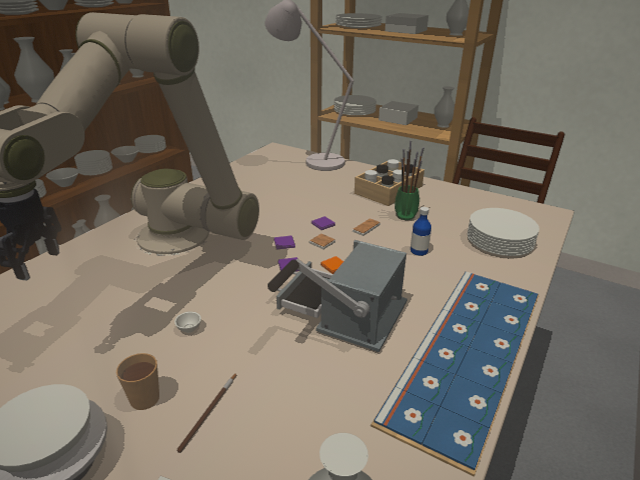

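Cork-coloured candidates in the top view are the long tile (191,251), the six-sided tile (235,216) and the roughly square tile (241,276). The orange tile (272,245) and the purple ones (207,294), (263,308) and (294,280) are look-alikes. (241,276) fits the description, so I'll confirm it in a crop and measure the tile and press there too.

```bash
cat > h.py <<'E'
import numpy as np,cv2
from rig import *
def ray(p,uv,z):
    "pinhole pixels -> world points on plane z"
    uv=np.atleast_2d(uv).astype(float); K,R,t=p['K'],p['R'],p['t']
    d=np.c_[uv,np.ones(len(uv))]@np.linalg.inv(K).T@R; c=-R.T@t
    return c+d*((z-c[2])/d[:,2])[:,None]
def proj(p,X):
    X=np.atleast_2d(X)@p['R'].T+p['t']; x=X@p['K'].T; return x[:,:2]/x[:,2:]
E
python3 - <<'E'
from h import *
p=camera_params("top"); f=np.load("top0.npz"); im=f['im']; d=f['d']
cv2.imwrite("pics/crop0.png",cv2.resize(im[140:330,170:430,::-1],None,fx=3,fy=3,interpolation=cv2.INTER_CUBIC))
hsv=cv2.cvtColor(im,cv2.COLOR_RGB2HSV)
print(hsv[276,241],hsv[251,191],hsv[260,220],hsv[245,272])
# world from depth
v,u=np.mgrid[:480,:640]; K=p['K']
X=np.stack([(u-K[0,2])/K[0,0]*d,(v-K[1,2])/K[1,1]*d,d],-1).reshape(-1,3)
W=((X-p['t'])@p['R']).reshape(480,640,3)
for (x,y) in[(241,276),(235,216),(191,251),(220,262),(330,232),(327,175),(390,216),(310,170),(345,185)]: print((x,y),W[y,x].round(3))
E
```

```text
[ 16 123 124] [ 14 131 123] [ 18  42 147] [ 16 218 153]
(241, 276) [0.435 0.217 0.013]
(235, 216) [0.623 0.24  0.013]
(191, 251) [0.511 0.376 0.013]
(220, 262) [ 0.478  0.287 -0.004]
(330, 232) [ 0.572 -0.06   0.042]
(327, 175) [ 0.724 -0.046  0.16 ]
(390, 216) [ 0.6   -0.219  0.207]
(310, 170) [0.737 0.002 0.164]
(345, 185) [ 0.694 -0.098  0.167]
```

View pics/crop0.png

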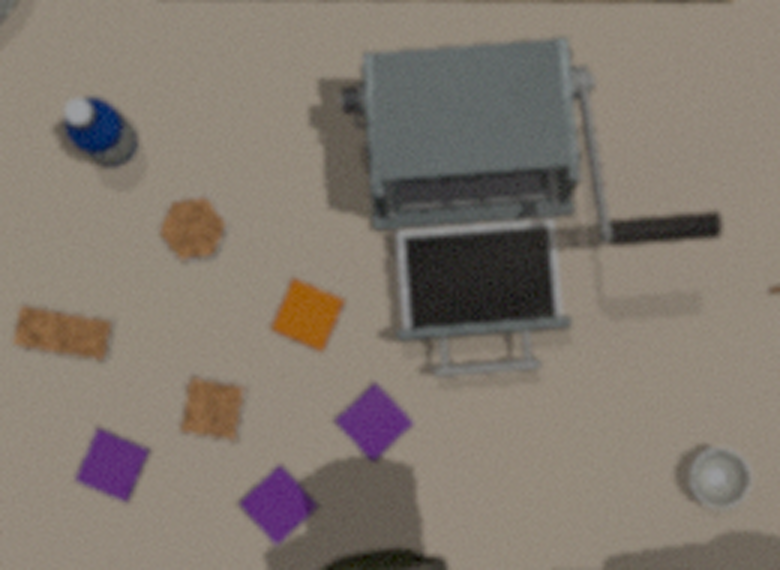

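The crop shows that (241,276) is the square cork-backed tile (crop (212,408)). The hexagon is at crop (193,228) and the long tile at (63,332). The black drawer bed is at crop (405–556, 228–330) and the grip at (612–718, 228).

```bash
python3 - <<'E'
from h import *
p=camera_params("top"); f=np.load("top0.npz"); im=f['im']
hsv=cv2.cvtColor(im,cv2.COLOR_RGB2HSV)
m=cv2.inRange(hsv,(8,85,60),(22,180,200)); m[:, :170]=0
def comp(m,uv):
    n,l,s,c=cv2.connectedComponentsWithStats(m); k=l[uv[1],uv[0]]; return (l==k).astype(np.uint8)
def rect(m,z):
    v,u=np.nonzero(m); W=ray(p,np.c_[u,v],z)[:,:2].astype(np.float32)
    r=cv2.minAreaRect(W*1000); return W.mean(0).round(4),[np.round(a,1) for a in r]
for n,uv in dict(sq=(241,276),hexa=(235,216),bord=(191,251)).items(): print(n,rect(comp(m,uv),.011))
g=im.max(2)
dark=(g<45).astype(np.uint8)
box=np.zeros_like(dark); 
b=box.copy(); b[214:252,300:359]=1
print('bed',rect(comp(dark*b,(330,232)),.035))
b=box.copy(); b[205:226,373:412]=1
print('grip',rect(comp(dark*b,(392,216)),.205), g[216,385:412])
# bar: edge positions for press yaw via depth
d=f['d']; v,u=np.mgrid[:480,:640]; K=p['K']
W=((np.stack([(u-K[0,2])/K[0,0]*d,(v-K[1,2])/K[1,1]*d,d],-1).reshape(-1,3)-p['t'])@p['R']).reshape(480,640,3)
h=((W[...,2]>.145)&(W[...,2]<.175)); b=box.copy(); b[140:220,285:368]=1
print('head',rect(comp((h*b).astype(np.uint8),(327,175)),.162))
c=-p['R'].T@p['t']; print(c)
E
```

```text
sq (array([0.4346, 0.2195], dtype=float32), [array([434.5, 218.9]), array([55.5, 55. ]), np.float64(79.9)])
hexa (array([0.6248, 0.2446], dtype=float32), [array([625.1, 244. ]), array([58.9, 64.4]), np.float64(8.7)])
bord (array([0.5127, 0.3787], dtype=float32), [array([512.4, 378.7]), array([96.9, 40.7]), np.float64(80.5)])
bed (array([ 0.5709, -0.0554], dtype=float32), [array([572.4, -57.7]), array([ 87.9, 140.8]), np.float64(5.1)])
grip (array([ 0.5442, -0.0251], dtype=float32), [array([563. , -21.6]), array([1323.8, 1836.3]), np.float64(0.4)]) [ 55  49  55  53  48  49  55  47  44  50  39  42  42  46  45  35  30  38
  44  34  41  36  33  42  62 109 134]
head (array([ 0.7189, -0.0452], dtype=float32), [array([711.8, -45.2]), array([142.8, 202.1]), np.float64(5.1)])
[ 0.41517156 -0.01674962  1.49420025]
```

```bash
cat >> h.py <<'E'
from scipy.spatial.transform import Rotation as Ro
def rel(pos,yaw):
    "row values to bring TCP to pos, tool down, tool x at yaw deg (world)"
    s=observe(); R=np.array(s['tool_rot']); a=np.radians(yaw)
    T=np.array([[np.cos(a),np.sin(a),0],[np.sin(a),-np.cos(a),0],[0,0,-1]])
    print('from',np.round(s['position'],4),'t',s['time_s'],'w',round(s['grip_width'],4),'row',(R.T@(np.array(pos)-s['position'])/.5).round(4).tolist(),(Ro.from_matrix(R.T@T).as_rotvec()/np.pi).round(4).tolist())
E
python3 -c "
from h import *
rel([.4346,.2195,.2],-10)"
```

```text
from [ 0.1993 -0.5124  0.2308] t 0.1 w 0.0856 row [0.9691, -1.1936, 0.0633] [-0.0004, 0.0, 0.1736]
```

```bash
python3 -m handwheel '[[[0.48,-0.6,0],[0,0,0.1736]],[[0.48,-0.6,0],[0,0,0.1736]],[[0.48,-0.6,0],[0,0,0.1736]],[[0.48,-0.6,0],[0,0,0.1736]],[[0.48,-0.6,0],[0,0,0.1736]],[[0.48,-0.6,0],[0,0,0.1736]],[[0.48,-0.6,0],[0,0,0.1736]],[[0.48,-0.6,0],[0,0,0.1736]],[[0.48,-0.6,0],[0,0,0.1736]]]' 1 40; python3 -c "
from h import *
rel([.4346,.2195,.2],-10)"
```

```text
time_s: 1.0
position: [0.3144, -0.1427, 0.2313]
tool_rot: [[0.986, -0.169, 0.0], [-0.169, -0.986, 0.001], [-0.0, -0.001, -1.0]]
ft_force: [0.3, -0.1, -0.6]
grip_width: 0.0855
gripper_force: 0.0
from [ 0.3144 -0.1427  0.2313] t 1.0 w 0.0855 row [0.1145, -0.7545, 0.0632] [-0.0002, 0.0, 0.0015]
```

```bash
python3 -m handwheel '[[[0.115,-0.754,0.063],[0,0,0.0015]],[[0.115,-0.754,0.063],[0,0,0.0015]],[[0.115,-0.754,0.063],[0,0,0.0015]],[[0.115,-0.754,0.063],[0,0,0.0015]],[[0.115,-0.754,0.063],[0,0,0.0015]],[[0.115,-0.754,0.063],[0,0,0.0015]],[[0.115,-0.754,0.063],[0,0,0.0015]],[[0.115,-0.754,0.063],[0,0,0.0015]],[[0.115,-0.754,0.063],[0,0,0.0015]],[[0.115,-0.754,0.063],[0,0,0.0015]]]'; cat >> h.py <<'E'
def wray(p,uv,z):
    "fisheye pixels -> world points on plane z"
    uv=np.atleast_2d(uv).astype(float); K,R,t=np.array(p['K']),np.array(p['R']),np.array(p['t'])
    q=(uv-K[:2,2])/[K[0,0],K[1,1]]; th=np.linalg.norm(q,axis=1)
    d=np.c_[q*(np.sin(th)/np.maximum(th,1e-9))[:,None],np.cos(th)]@R; c=-R.T@t
    return c+d*((z-c[2])/d[:,2])[:,None]
E
python3 - <<'E'
from h import *
p=camera_params("wrist"); im,d=get_image("wrist"); cv2.imwrite("pics/w1.png",im[:,:,::-1]); np.savez("w1.npz",im=im,d=d)
print(p, -np.array(p['R']).T@p['t'])
hsv=cv2.cvtColor(im,cv2.COLOR_RGB2HSV); m=cv2.inRange(hsv,(8,85,50),(22,180,220))
n,l,s,c=cv2.connectedComponentsWithStats(m)
for k in range(1,n):
    if s[k,4]<300: continue
    v,u=np.nonzero(l==k); W=wray(p,np.c_[u,v],.011)[:,:2]
    r=cv2.minAreaRect((W*1000).astype(np.float32)); print(c[k].round(),s[k,4],[np.round(a,1) for a in r],W.mean(0).round(4))
rel([.4346,.2195,.2],-10)
E
```

```text
time_s: 2.0
position: [0.4365, 0.2149, 0.1993]
tool_rot: [[0.984, -0.178, -0.001], [-0.178, -0.984, -0.001], [-0.001, 0.001, -1.0]]
ft_force: [-0.4, 0.5, -0.4]
grip_width: 0.0857
gripper_force: 0.0
{'K': array([[371.64829954,   0.        , 319.41436254],
       [  0.        , 371.64829954, 238.47740566],
       [  0.        ,   0.        ,   1.        ]]), 'R': array([[-0.1777388 , -0.98407713,  0.00105842],
       [-0.94976448,  0.17182277,  0.26158053],
       [-0.25759728,  0.04548776, -0.96518107]]), 't': array([0.28862915, 0.35125977, 0.45008133])} [0.50085438 0.20320572 0.34222177]
[250.  23.] 3134 [array([617. , 245.9]), array([64.8, 55. ]), np.float64(75.0)] [0.6203 0.2446]
[141. 168.] 3651 [array([512.7, 378.3]), array([97.6, 41.5]), np.float64(81.2)] [0.5123 0.3757]
[316. 215.] 3743 [array([434.4, 218.5]), array([56.1, 57.1]), np.float64(81.0)] [0.4351 0.2183]
[ 16. 290.] 4197 [array([400.5, 612.9]), array([ 91.7, 236. ]), np.float64(57.7)] [0.4124 0.6158]
from [0.4365 0.2143 0.1995] t 2.05 w 0.0854 row [-0.0055, -0.0096, -0.0009] [0.0002, 0.0002, -0.0017]
```

View pics/w1.png

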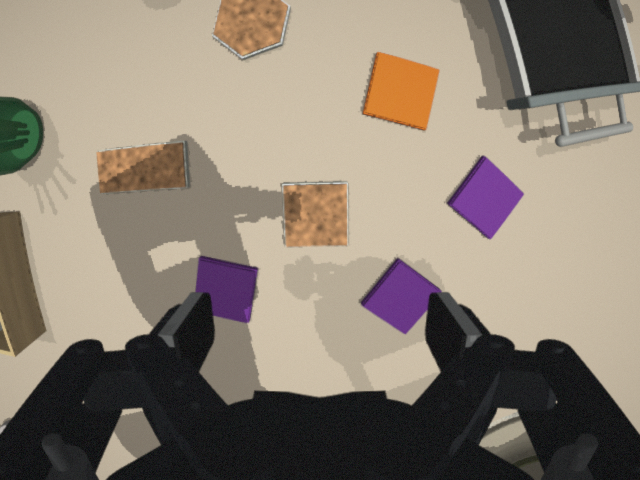

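The square cork tile is at (316,215), clear of the purple ones at (227,290) and (402,296), and both views agree on (0.4345, 0.2184). Descending.

```bash
python3 -m handwheel '[[[-0.0054,-0.0072,0.08],[0,0,-0.004]],[[-0.0054,-0.0072,0.16],[0,0,-0.004]],[[-0.0054,-0.0072,0.24],[0,0,-0.004]],[[-0.0054,-0.0072,0.30],[0,0,-0.004]],[[-0.0054,-0.0072,0.34],[0,0,-0.004]],[[-0.0054,-0.0072,0.34],[0,0,-0.004]],[[-0.0054,-0.0072,0.34],[0,0,-0.004]]]'; python3 -c "
from h import *
rel([.4345,.2184,-.002],-9.5)"
```

```text
time_s: 2.75
position: [0.4349, 0.2184, 0.0306]
tool_rot: [[0.986, -0.167, 0.001], [-0.167, -0.986, 0.0], [0.001, -0.0, -1.0]]
ft_force: [0.0, -0.8, 1.8]
grip_width: 0.0851
gripper_force: 0.0
from [0.4349 0.2184 0.0306] t 2.75 w 0.0851 row [-0.0008, 0.0001, 0.0652] [-0.0, -0.0002, -0.0008]
```

```bash
python3 -m handwheel '[[[-0.0008,0,0.03],[0,0,0]],[[-0.0008,0,0.055],[0,0,0]],[[-0.0008,0,0.065],[0,0,0]],[[-0.0008,0,0.065],[0,0,0]]]'; python3 -m handwheel '[[[0,0,0],[0,0,0]],[[0,0,0],[0,0,0]],[[0,0,0],[0,0,0]],[[0,0,0],[0,0,0]],[[0,0,0],[0,0,0]]]' 0.5 40
```

```text
time_s: 3.15
position: [0.4344, 0.2192, -0.002]
tool_rot: [[0.986, -0.166, 0.001], [-0.166, -0.986, 0.0], [0.001, -0.0, -1.0]]
ft_force: [0.3, 0.1, 0.1]
grip_width: 0.0854
gripper_force: 0.0
time_s: 3.65
position: [0.4345, 0.2194, -0.0015]
tool_rot: [[0.986, -0.166, 0.002], [-0.166, -0.986, 0.0], [0.002, -0.001, -1.0]]
ft_force: [-1.3, -1.2, 8.0]
grip_width: 0.0582
gripper_force: 41.3
```

```bash
python3 -m handwheel '[[[0,0,-0.004],[0,0,0]],[[0,0,-0.02],[0,0,0]],[[0,0,-0.06],[0,0,0]],[[0,0,-0.12],[0,0,0]],[[0,0,-0.2],[0,0,0]],[[0,0,-0.26],[0,0,0]],[[0,0,-0.26],[0,0,0]],[[0,0,-0.26],[0,0,0]]]'; python3 - <<'E'
from h import *
s=observe(); p=camera_params("wrist"); im,d=get_image("wrist"); np.savez("w2.npz",im=im,d=d)
cv2.imwrite("pics/w2.png",im[:,:,::-1])
print(s['position'],s['grip_width'],s['gripper_force'],s['ft_force'])
rel([.575,-.056,.14],5.1)
E
```

```text
time_s: 4.45
position: [0.4338, 0.2193, 0.1277]
tool_rot: [[0.986, -0.166, 0.001], [-0.166, -0.986, 0.0], [0.001, -0.0, -1.0]]
ft_force: [-0.2, -0.2, -0.0]
grip_width: 0.0584
gripper_force: 43.2
[0.43378869 0.21933334 0.12771933] 0.0583823368169287 43.221280574798584 [-0.24407182 -0.18522394 -0.0319407 ]
from [0.4334 0.2192 0.1268] t 4.5 w 0.0585 row [0.3706, 0.4958, -0.0265] [0.0001, 0.0004, -0.0814]
```

View pics/w2.png

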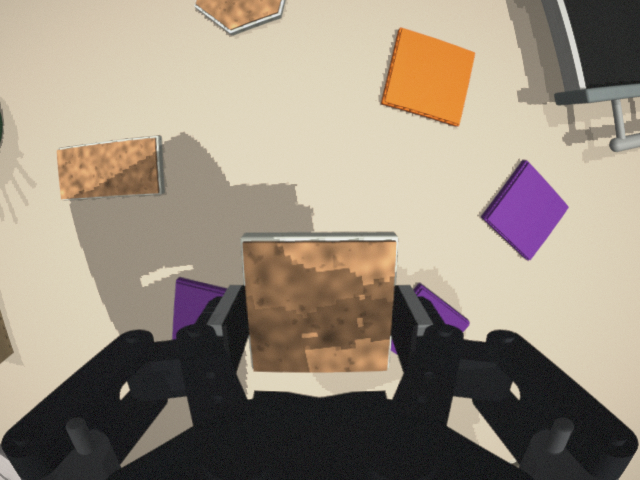

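The tile is held squarely (320,303) and level. Moving to where the wrist camera can see the drawer, so I can refine the bed pose.

```bash
python3 -m handwheel '[[[0.164,0.53,-0.146],[0,0,-0.0814]],[[0.164,0.53,-0.146],[0,0,-0.0814]],[[0.164,0.53,-0.146],[0,0,-0.0814]],[[0.164,0.53,-0.146],[0,0,-0.0814]],[[0.164,0.53,-0.146],[0,0,-0.0814]],[[0.164,0.53,-0.146],[0,0,-0.0814]],[[0.164,0.53,-0.146],[0,0,-0.0814]],[[0.164,0.53,-0.146],[0,0,-0.0814]],[[0.164,0.53,-0.146],[0,0,-0.0814]]]'; python3 - <<'E'
from h import *
s=observe(); p=camera_params("wrist"); im,d=get_image("wrist"); np.savez("w3.npz",im=im,d=d,**p,pos=s['position'],rot=s['tool_rot'])
cv2.imwrite("pics/w3.png",im[:,:,::-1]); print(s['position'],s['tool_rot'])
E
```

```text
time_s: 5.4
position: [0.4702, -0.0546, 0.1992]
tool_rot: [[0.996, 0.09, -0.003], [0.09, -0.996, 0.001], [-0.002, -0.001, -1.0]]
ft_force: [-0.3, 0.8, -1.5]
grip_width: 0.0583
gripper_force: 43.3
[ 0.47021914 -0.05460946  0.19919307] [[ 0.99597461  0.08959958 -0.00254953]
 [ 0.08960291 -0.99597682  0.00122024]
 [-0.00242994 -0.00144377 -0.99999601]]
```

View pics/w3.png

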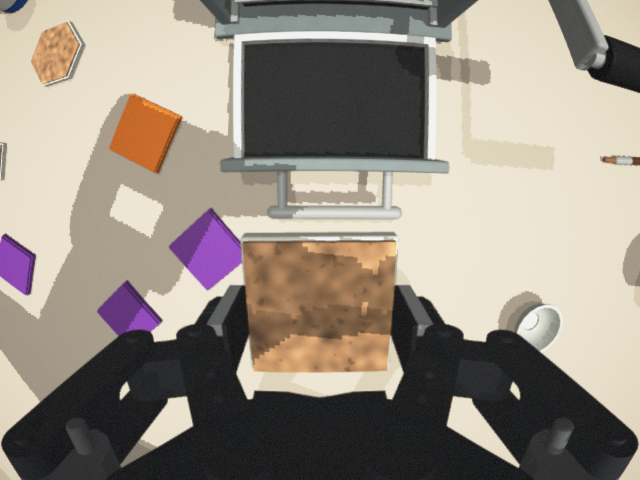

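```bash
python3 - <<'E'
from h import *
f=np.load("w3.npz"); im=f['im']; p=dict(K=f['K'],R=f['R'],t=f['t']); print('cam',-p['R'].T@p['t'])
def comp(m,uv):
    n,l,s,c=cv2.connectedComponentsWithStats(m.astype(np.uint8)); return l==l[uv[1],uv[0]]
def rect(m,z):
    v,u=np.nonzero(m); W=wray(p,np.c_[u,v],z)[:,:2]; r=cv2.minAreaRect((W*1000).astype(np.float32)); return W.mean(0).round(4),[np.round(a,1) for a in r]
g=im.max(2); b=np.zeros_like(g); b[30:162,238:434]=1
m=comp((g<75)*b,(330,110)); m=cv2.morphologyEx(m.astype(np.uint8),cv2.MORPH_OPEN,np.ones((7,7)))
v,u=np.nonzero(m); print('bed px',u.min(),u.max(),v.min(),v.max(),rect(m,.035))
# drawer front outer/inner top edges, bar ends
print('bar ends', wray(p,[(270,211),(400,212)],.050)[:,:2].round(4))
print('front top ends', wray(p,[(221,166),(448,166)],.063)[:,:2].round(4))
print('rims outer L/R', wray(p,[(237,100),(433,100)],.047)[:,:2].round(4))
# tile
hsv=cv2.cvtColor(im,cv2.COLOR_RGB2HSV); t=comp(cv2.inRange(hsv,(5,70,30),(25,220,255))*(np.arange(480)[:,None]>228),(320,290))
t=cv2.morphologyEx(t.astype(np.uint8),cv2.MORPH_CLOSE,np.ones((9,9)))
zc=f['pos'][2]+.0015+.011
W,r=rect(t,zc); print('tile',W,r,'tool off mm',(f['rot'].T@np.r_[r[0]/1000-f['pos'][:2],0]*1000).round(1))
v,u=np.nonzero(t); print(u.min(),u.max(),v.min(),v.max())
for q in[(320,250),(320,300),(320,350)]: print(f['d'][q[1],q[0]], end=' ')
E
```

```text
cam [ 0.53551115 -0.04884778  0.34209531]
bed px 244 424 42 158 (array([ 0.5703, -0.0576]), [array([571. , -58.1]), array([ 96.7, 149.9]), np.float64(5.1)])
bar ends [[ 0.4754 -0.014 ]
 [ 0.4843 -0.1189]]
front top ends [[ 0.5102  0.0248]
 [ 0.5269 -0.1498]]
rims outer L/R [[ 0.5629  0.0195]
 [ 0.5786 -0.1364]]
tile [ 0.4727 -0.0544] [array([470.4, -54.6]), array([58. , 58.1]), np.float64(5.4)] tool off mm [ 0.2  0.  -0. ]
243 395 241 372
0.13610107 0.14073902 0.14700818
```

Bed centre is (0.571, -0.058) at yaw 5.1°, and the tile sits centred on the TCP.

```bash
python3 -c "
from h import *
rel([.571,-.058,.045],5.1)"
```

```text
from [ 0.4703 -0.0544  0.1994] t 5.45 w 0.0585 row [0.2005, 0.0258, 0.3084] [-0.0004, 0.0006, 0.0005]
```

```bash
python3 -m handwheel '[[[0.08,0.01,0],[0,0.0006,0]],[[0.16,0.02,0.02],[0,0.0006,0]],[[0.2,0.0258,0.08],[0,0.0006,0]],[[0.2,0.0258,0.14],[0,0.0006,0]],[[0.2,0.0258,0.2],[0,0.0006,0]],[[0.2,0.0258,0.26],[0,0.0006,0]],[[0.2,0.0258,0.29],[0,0.0006,0]],[[0.2,0.0258,0.308],[0,0.0006,0]],[[0.2,0.0258,0.308],[0,0.0006,0]],[[0.2,0.0258,0.308],[0,0.0006,0]]]'; python3 -c "
from h import *
rel([.571,-.058,.0345],5.1)"
```

```text
time_s: 6.45
position: [0.572, -0.0591, 0.047]
tool_rot: [[0.996, 0.09, 0.003], [0.09, -0.996, -0.0], [0.003, 0.0, -1.0]]
ft_force: [0.3, 0.7, 0.1]
grip_width: 0.0584
gripper_force: 43.3
from [ 0.572  -0.0591  0.047 ] t 6.45 w 0.0584 row [-0.0019, -0.0024, 0.025] [0.0001, -0.0009, 0.0003]
```

```bash
python3 -m handwheel '[[[-0.0015,-0.002,0.008],[0,0,0]],[[-0.0015,-0.002,0.014],[0,0,0]],[[-0.0015,-0.002,0.019],[0,0,0]],[[-0.0015,-0.002,0.022],[0,0,0]],[[-0.0015,-0.002,0.022],[0,0,0]]]'; python3 -m handwheel '[[[0,0,0.002],[0,0,0]],[[0,0,0.002],[0,0,0]]]'
```

```text
time_s: 6.95
position: [0.5707, -0.0586, 0.0352]
tool_rot: [[0.996, 0.089, 0.002], [0.089, -0.996, 0.0], [0.002, -0.0, -1.0]]
ft_force: [1.0, -0.8, -0.5]
grip_width: 0.0583
gripper_force: 43.3
time_s: 7.15
position: [0.5708, -0.0587, 0.0343]
tool_rot: [[0.996, 0.089, 0.002], [0.089, -0.996, 0.0], [0.002, -0.0, -1.0]]
ft_force: [-0.9, 0.3, -1.0]
grip_width: 0.0584
gripper_force: 43.3
```

```bash
python3 -m handwheel '[[[0,0,0.002],[0,0,0]],[[0,0,0.002],[0,0,0]]]'; python3 -m handwheel '[[[0,0,0.0012],[0,0,0]],[[0,0,0.0012],[0,0,0]]]'
```

```text
time_s: 7.35
position: [0.5709, -0.0587, 0.0336]
tool_rot: [[0.996, 0.089, 0.002], [0.089, -0.996, 0.0], [0.002, 0.0, -1.0]]
ft_force: [-0.6, -0.5, 1.6]
grip_width: 0.0583
gripper_force: 43.6
time_s: 7.55
position: [0.5711, -0.0586, 0.0335]
tool_rot: [[0.996, 0.089, 0.003], [0.089, -0.996, -0.0], [0.003, 0.0, -1.0]]
ft_force: [-0.8, 0.8, 7.1]
grip_width: 0.0584
gripper_force: 44.1
```

The tile is touching the bed at 7 N. Releasing and rising.

```bash
python3 -m handwheel '[[[0,0,0],[0,0,0]],[[0,0,0],[0,0,0]],[[0,0,0],[0,0,0]],[[0,0,0],[0,0,0]],[[0,0,0],[0,0,0]]]' 0.9; python3 -m handwheel '[[[0,0,-0.02],[0,0,0]],[[0,0,-0.06],[0,0,0]],[[-0.03,0,-0.14],[0,0,0]],[[-0.1,0,-0.22],[0,0,0]],[[-0.18,0,-0.28],[0,0,0]],[[-0.22,0,-0.33],[0,0,0]],[[-0.22,0,-0.33],[0,0,0]],[[-0.22,0,-0.33],[0,0,0]]]'; python3 - <<'E'
from h import *
s=observe(); p=camera_params("wrist"); im,d=get_image("wrist"); np.savez("w4.npz",im=im,d=d,**p,pos=s['position'],rot=s['tool_rot'])
cv2.imwrite("pics/w4.png",im[:,:,::-1])
hsv=cv2.cvtColor(im,cv2.COLOR_RGB2HSV); m=cv2.inRange(hsv,(8,70,40),(22,200,230))
n,l,st,c=cv2.connectedComponentsWithStats(m)
for k in range(1,n):
    if st[k,4]<1000: continue
    v,u=np.nonzero(l==k); W=wray(p,np.c_[u,v],.046)[:,:2]
    print(c[k].round(),[np.round(a,1) for a in cv2.minAreaRect((W*1000).astype(np.float32))])
print(s['position'])
E
```

```text
time_s: 8.05
position: [0.5708, -0.0586, 0.0326]
tool_rot: [[0.996, 0.089, 0.002], [0.089, -0.996, 0.0], [0.002, -0.0, -1.0]]
ft_force: [-0.2, 0.2, -0.1]
grip_width: 0.0771
gripper_force: 0.0
time_s: 8.85
position: [0.461, -0.0685, 0.1984]
tool_rot: [[0.996, 0.088, 0.004], [0.088, -0.996, -0.001], [0.004, 0.001, -1.0]]
ft_force: [1.1, 0.5, -0.3]
grip_width: 0.0769
gripper_force: 0.0
[46. 48.] [array([614.2, 211.3]), array([56.3, 64.1]), np.float64(8.5)]
[319.  85.] [array([571.4, -58.6]), array([57.5, 56.7]), np.float64(5.0)]
[135. 124.] [array([533.1,  99.8]), array([56.9, 54.2]), np.float64(67.3)]
[ 0.46101462 -0.06853804  0.19841797]
```

View pics/w4.png

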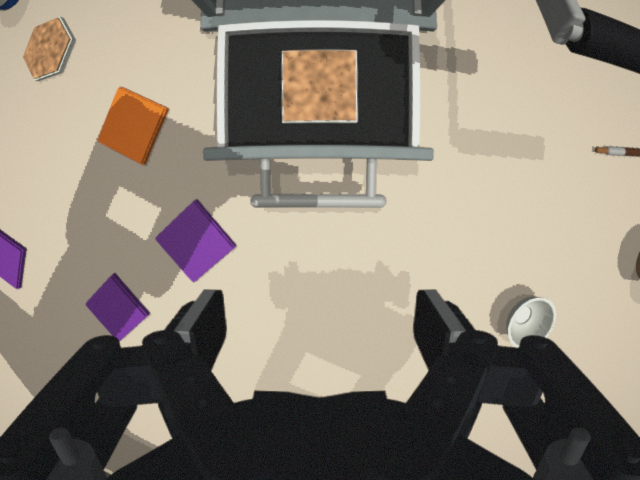

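The view shows the tile centred on the bed at (319,85), measured at (0.5714, -0.0586). Next I'll turn the tool 180° to keep the camera clear of the press head, and shut the fingers.

```bash
python3 -m handwheel '[[[-0.06,0,0],[0,0,-0.5]],[[-0.06,0,0],[0,0,-0.5]],[[-0.06,0,0],[0,0,-0.5]],[[-0.06,0,0],[0,0,-0.5]],[[-0.06,0,0],[0,0,-0.5]],[[-0.06,0,0],[0,0,-0.5]],[[-0.06,0,0],[0,0,-0.5]],[[-0.06,0,0],[0,0,-0.5]],[[-0.06,0,0],[0,0,-0.5]],[[-0.06,0,0],[0,0,-0.5]]]' 0; python3 -m handwheel '[[[0,0,0],[0,0,-0.5]],[[0,0,0],[0,0,-0.5]],[[0,0,0],[0,0,-0.5]],[[0,0,0],[0,0,-0.5]],[[0,0,0],[0,0,-0.5]],[[0,0,0],[0,0,-0.5]],[[0,0,0],[0,0,-0.5]],[[0,0,0],[0,0,-0.5]],[[0,0,0],[0,0,-0.5]],[[0,0,0],[0,0,-0.5]]]'; python3 -c "
from h import *
rel([.431,-.0705,.026],185.1); print(observe()['q'])"
```

```text
time_s: 9.9
position: [0.4314, -0.0709, 0.1963]
tool_rot: [[-0.025, 1.0, -0.0], [1.0, 0.025, 0.001], [0.001, -0.0, -1.0]]
ft_force: [0.0, 0.4, -0.6]
grip_width: -0.0001
gripper_force: 0.0
time_s: 10.9
position: [0.4314, -0.0709, 0.1963]
tool_rot: [[-0.999, 0.046, -0.0], [0.046, 0.999, 0.001], [0.0, 0.001, -1.0]]
ft_force: [0.0, -0.9, 0.6]
grip_width: 0.0003
gripper_force: 0.0
from [ 0.4314 -0.0709  0.1963] t 10.9 w 0.0003 row [0.0008, 0.0004, 0.3406] [0.0004, -0.0001, -0.043]
[-2.49631150e+01  1.24431570e+01  9.45035146e+01  6.14691718e-02
  7.30999920e+01 -1.12343257e+02]
```

```bash
python3 -m handwheel '[[[0,0,0.08],[0,0,-0.043]],[[0,0,0.16],[0,0,-0.043]],[[0,0,0.24],[0,0,-0.043]],[[0,0,0.31],[0,0,-0.043]],[[0,0,0.34],[0,0,-0.043]],[[0,0,0.34],[0,0,-0.043]]]'; python3 -c "
from h import *
s=observe();c=np.cos(np.radians(5.1));n=np.sin(np.radians(5.1))
b=np.array([.5714-93e-3*c,-.0583-93e-3*n]); 
rel([b[0]-.0165*c,b[1]-.0165*n,.026],185.1)
for d in(.115,.13): rel([b[0]+(d-.0165)*c,b[1]+(d-.0165)*n,.026],185.1)"
```

```text
time_s: 11.5
position: [0.4304, -0.0704, 0.0248]
tool_rot: [[-0.997, -0.083, -0.004], [-0.083, 0.997, 0.003], [0.004, 0.003, -1.0]]
ft_force: [-0.2, 0.7, -0.8]
grip_width: -0.0001
gripper_force: 0.0
from [ 0.4304 -0.0704  0.0248] t 11.5 w -0.0001 row [-0.064, -0.0006, -0.0026] [0.001, -0.0012, -0.002]
from [ 0.4304 -0.0704  0.0248] t 11.5 w -0.0001 row [-0.294, 0.0009, -0.0035] [0.001, -0.0012, -0.002]
from [ 0.4304 -0.0704  0.0248] t 11.5 w -0.0001 row [-0.324, 0.0011, -0.0036] [0.001, -0.0012, -0.002]
```

```bash
python3 -m handwheel '[[[-0.03,0,0],[0,0,-0.002]],[[-0.05,0,0],[0,0,-0.002]],[[-0.058,0,0],[0,0,-0.002]],[[-0.064,0,0],[0,0,-0.002]],[[-0.07,0,0],[0,0,-0.002]],[[-0.078,0,0],[0,0,-0.002]],[[-0.088,0,0],[0,0,-0.002]],[[-0.1,0,0],[0,0,-0.002]],[[-0.112,0,0],[0,0,-0.002]],[[-0.124,0,0],[0,0,-0.002]]]'; python3 -m handwheel '[[[-0.012,0,0],[0,0,0]],[[-0.024,0,0],[0,0,0]],[[-0.036,0,0],[0,0,0]],[[-0.048,0,0],[0,0,0]],[[-0.06,0,0],[0,0,0]],[[-0.072,0,0],[0,0,0]],[[-0.084,0,0],[0,0,0]],[[-0.096,0,0],[0,0,0]],[[-0.108,0,0],[0,0,0]],[[-0.12,0,0],[0,0,0]]]'
```

```text
time_s: 12.5
position: [0.4936, -0.0658, 0.0275]
tool_rot: [[-0.996, -0.089, 0.002], [-0.089, 0.996, 0.0], [-0.002, 0.0, -1.0]]
ft_force: [-2.1, -0.2, 1.7]
grip_width: 0.0001
gripper_force: 1.1
time_s: 13.5
position: [0.5533, -0.0606, 0.0276]
tool_rot: [[-0.996, -0.089, 0.002], [-0.089, 0.996, 0.0], [-0.002, 0.0, -1.0]]
ft_force: [-1.9, 0.4, 0.2]
grip_width: -0.0001
gripper_force: 1.1
```

```bash
python3 -m handwheel '[[[-0.01,0,0],[0,0,0]],[[-0.02,0,0],[0,0,0]],[[-0.03,0,0],[0,0,0]],[[-0.038,0,0],[0,0,0]],[[-0.044,0,0],[0,0,0]],[[-0.05,0,0],[0,0,0]]]';  python3 -m handwheel '[[[-0.005,0,0],[0,0,0]],[[-0.01,0,0],[0,0,0]],[[-0.014,0,0],[0,0,0]]]'; python3 -m handwheel '[[[-0.004,0,0],[0,0,0]],[[-0.008,0,0],[0,0,0]]]'
```

```text
time_s: 14.1
position: [0.578, -0.0584, 0.0277]
tool_rot: [[-0.996, -0.089, 0.002], [-0.089, 0.996, 0.0], [-0.002, -0.0, -1.0]]
ft_force: [-2.4, -0.7, -1.0]
grip_width: -0.0
gripper_force: 1.1
time_s: 14.4
position: [0.5802, -0.0581, 0.0275]
tool_rot: [[-0.996, -0.089, -0.01], [-0.089, 0.996, 0.0], [0.01, 0.001, -1.0]]
ft_force: [-29.4, -8.0, 16.2]
grip_width: 0.0002
gripper_force: 15.6
time_s: 14.6
position: [0.5803, -0.058, 0.0274]
tool_rot: [[-0.996, -0.09, -0.02], [-0.09, 0.996, 0.0], [0.019, 0.002, -1.0]]
ft_force: [-48.6, -11.3, 27.8]
grip_width: -0.0002
gripper_force: 25.0
```

At 48 N the drawer is on its stop. Backing off and checking.

```bash
python3 -m handwheel '[[[0.015,0,0],[0,0,0]],[[0.04,0,0],[0,0,0]],[[0.09,0,0],[0,0,0]],[[0.17,0,-0.05],[0,0,0]],[[0.24,0,-0.15],[0,0,0]],[[0.26,0,-0.25],[0,0,0]],[[0.26,0,-0.35],[0,0,0]],[[0.26,0,-0.4],[0,0,0]],[[0.26,0,-0.4],[0,0,0]]]'; python3 - <<'E'
from h import *
im,d=get_image("top"); p=camera_params("top"); 
cv2.imwrite("pics/top5.png",cv2.resize(im[140:300,270:430,::-1],None,fx=3.5,fy=3.5,interpolation=cv2.INTER_CUBIC))
a=np.radians(5.1); ex=np.array([np.cos(a),np.sin(a),0]); ey=np.array([-np.sin(a),np.cos(a),0])
for d in(.115,.118,.12,.125):
    o=np.array([.5714,-.0583,0])+d*ex
    bar=o-.093*ex+[0,0,.0505]; g=o-.102*ex-.168*ey+[0,0,.21]
    print(d,o.round(4),'bar',proj(p,bar).round(1),'grip',proj(p,g).round(1), 'gripworld',g.round(4))
    print(proj(p,[o+.099*s*ey-.03*ex+[0,0,.162] for s in(1,-1)]).round(1).tolist(),proj(p,[o+.099*s*ey+.11*ex+[0,0,.162] for s in(1,-1)]).round(1).tolist())
np.savez("top5.npz",im=im)
print(observe()['position'])
E
```

```text
time_s: 15.5
position: [0.461, -0.0699, 0.2328]
tool_rot: [[-0.996, -0.088, 0.013], [-0.089, 0.996, -0.005], [-0.013, -0.006, -1.0]]
ft_force: [0.7, -0.1, -1.2]
grip_width: -0.0004
gripper_force: 0.0
0.115 [ 0.6859 -0.0481  0.    ] bar [[329.1 224.9]] grip [[392.2 216.1]] gripworld [ 0.5993 -0.2245  0.21  ]
[[293.7, 201.0], [363.0, 195.5]] [[290.1, 153.1], [358.6, 147.7]]
0.118 [ 0.6889 -0.0478  0.    ] bar [[329.  223.9]] grip [[392.1 215.1]] gripworld [ 0.6023 -0.2242  0.21  ]
[[293.7, 199.9], [362.9, 194.4]] [[290.0, 152.1], [358.5, 146.6]]
0.12 [ 0.6909 -0.0476  0.    ] bar [[328.9 223.3]] grip [[392.  214.3]] gripworld [ 0.6043 -0.224   0.21  ]
[[293.6, 199.2], [362.8, 193.8]] [[290.0, 151.4], [358.5, 146.0]]
0.125 [ 0.6959 -0.0472  0.    ] bar [[328.8 221.7]] grip [[391.8 212.5]] gripworld [ 0.6092 -0.2236  0.21  ]
[[293.5, 197.5], [362.6, 192.0]] [[289.8, 149.7], [358.3, 144.3]]
[ 0.46004028 -0.06947545  0.22993737]
```

View pics/top5.png

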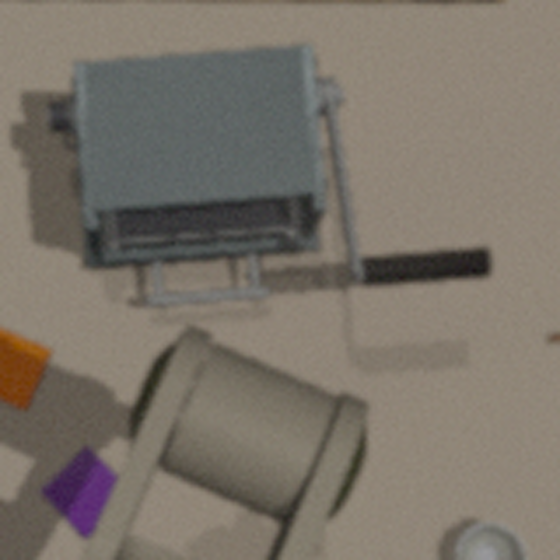

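The top view shows the drawer home, with the bar at crop (205,297) just in front of the frame. The grip's middle is at crop (426,266), about (0.600, -0.2245). Going to hover above it.

```bash
python3 -c "
from h import *
rel([.6006,-.2315,.31],95.1)"
```

```text
from [ 0.46   -0.0695  0.2299] t 15.55 w -0.0 row [-0.2526, -0.3482, -0.157] [0.0012, 0.0028, 0.4999]
```

```bash
python3 -m handwheel '[[[0,0,-0.08],[0.001,0.003,0.5]],[[0,-0.05,-0.15],[0.001,0.003,0.5]],[[-0.05,-0.12,-0.157],[0.001,0.003,0.5]],[[-0.1,-0.2,-0.157],[0.001,0.003,0.5]],[[-0.15,-0.27,-0.157],[0.001,0.003,0.5]],[[-0.2,-0.33,-0.157],[0.001,0.003,0.5]],[[-0.2526,-0.3482,-0.157],[0.001,0.003,0.5]],[[-0.2526,-0.3482,-0.157],[0.001,0.003,0.5]],[[-0.2526,-0.3482,-0.157],[0.001,0.003,0.5]],[[-0.2526,-0.3482,-0.157],[0.001,0.003,0.5]]]' 1 40; python3 - <<'E'
from h import *
rel([.6006,-.2315,.31],95.1)
s=observe(); p=camera_params("wrist"); im,d=get_image("wrist"); np.savez("w6.npz",im=im,d=d,**p,pos=s['position'],rot=s['tool_rot'])
cv2.imwrite("pics/w6.png",im[:,:,::-1])
E
```

```text
time_s: 16.55
position: [0.6004, -0.2315, 0.3042]
tool_rot: [[-0.153, 0.988, -0.008], [0.988, 0.153, 0.004], [0.005, -0.007, -1.0]]
ft_force: [0.2, 0.3, 0.4]
grip_width: 0.0855
gripper_force: 0.0
from [ 0.6004 -0.2315  0.3042] t 16.55 w 0.0855 row [-0.0, 0.0002, -0.0117] [-0.0024, -0.0017, 0.0205]
```

View pics/w6.png

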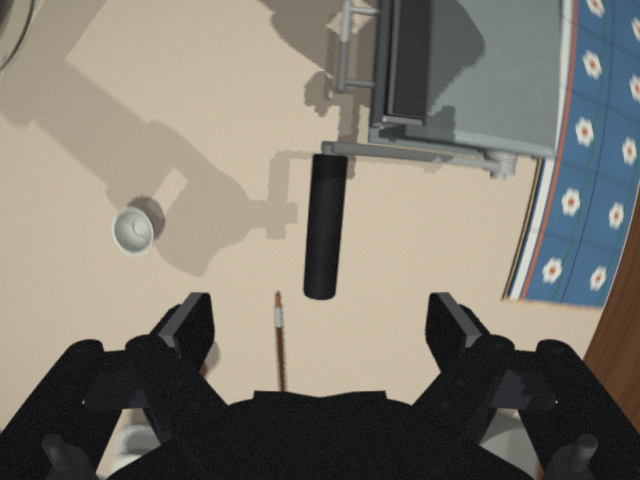

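```bash
python3 - <<'E'
from h import *
f=np.load("w6.npz"); im=f['im']; p=dict(K=f['K'],R=f['R'],t=f['t'])
g=im.max(2); b=np.zeros_like(g); b[150:305,290:360]=1
m=((g<60)*b).astype(np.uint8); n,l,s,c=cv2.connectedComponentsWithStats(m); k=l[230,325]; m=l==k
v,u=np.nonzero(m); print(s[k])
W=wray(p,np.c_[u,v],.198)[:,:2]; print(W.mean(0).round(4),[np.round(a,1) for a in cv2.minAreaRect((W*1000).astype(np.float32))])
r=cv2.minAreaRect((W*1000).astype(np.float32))
a=np.radians(5.1); ey=np.array([-np.sin(a),np.cos(a)])
G=r[0]/np.float64(1000); print('grip',G)
T=G-.007*ey; rel([T[0],T[1],.18],95.1)
E
```

```text
[ 304  154   44  145 4676]
[ 0.6011 -0.2232] [array([ 601.2, -225.7]), array([ 22.9, 103.8]), np.float64(4.2)]
grip [ 0.60121741 -0.22573904]
from [ 0.6004 -0.2314  0.3043] t 16.6 w 0.0855 row [-0.0043, 0.0043, 0.2486] [-0.0024, -0.0016, 0.0181]
```

```bash
python3 -m handwheel '[[[0,0.004,0.05],[-0.0024,-0.0016,0.018]],[[0,0.004,0.11],[-0.0024,-0.0016,0.018]],[[0,0.004,0.17],[-0.0024,-0.0016,0.018]],[[0,0.004,0.22],[-0.0024,-0.0016,0.018]],[[0,0.004,0.248],[-0.0024,-0.0016,0.018]],[[0,0.004,0.248],[-0.0024,-0.0016,0.018]],[[0,0.004,0.248],[-0.0024,-0.0016,0.018]]]'; python3 -c "
from h import *
rel([.6017,-.2320,.18],95.1)"
```

```text
time_s: 17.3
position: [0.6014, -0.2306, 0.1821]
tool_rot: [[-0.104, 0.995, 0.002], [0.995, 0.104, -0.001], [-0.001, 0.002, -1.0]]
ft_force: [-0.4, -0.5, 0.1]
grip_width: 0.0853
gripper_force: 0.0
from [ 0.6014 -0.2306  0.1821] t 17.3 w 0.0853 row [-0.0028, 0.0003, 0.0043] [0.0005, 0.0003, 0.005]
```

```bash
python3 -m handwheel '[[[0,0,0.004],[0,0,0]],[[0,0,0.004],[0,0,0]],[[0,0,0.004],[0,0,0]],[[0,0,0.004],[0,0,0]],[[0,0,0.004],[0,0,0]],[[0,0,0.004],[0,0,0]],[[0,0,0.004],[0,0,0]]]' 0 40; python3 -c "
from h import *
s=observe();P=np.array(s['position']);e=np.array([np.cos(np.radians(5.1)),np.sin(np.radians(5.1)),0])
for a in(.35,.25,.15,.08,0): rel(P+e*(-.18*(np.cos(a)-np.cos(.45)))+[0,0,.18*(np.sin(a)-np.sin(.45))],95.1)"
```

```text
time_s: 18.0
position: [0.6016, -0.2306, 0.1805]
tool_rot: [[-0.103, 0.995, 0.003], [0.995, 0.103, -0.001], [-0.002, 0.003, -1.0]]
ft_force: [4.8, 1.2, -0.4]
grip_width: 0.0227
gripper_force: 39.1
from [ 0.6016 -0.2306  0.1805] t 18.0 w 0.0227 row [0.0002, -0.0141, 0.0331] [0.001, 0.0005, 0.0045]
from [ 0.6016 -0.2306  0.1805] t 18.0 w 0.0227 row [0.0005, -0.0249, 0.0674] [0.001, 0.0005, 0.0045]
from [ 0.6016 -0.2306  0.1805] t 18.0 w 0.0227 row [0.0006, -0.0321, 0.1027] [0.001, 0.0005, 0.0045]
from [ 0.6016 -0.2306  0.1805] t 18.0 w 0.0227 row [0.0007, -0.0351, 0.1277] [0.001, 0.0005, 0.0045]
from [ 0.6016 -0.2306  0.1805] t 18.0 w 0.0227 row [0.0007, -0.0363, 0.1565] [0.001, 0.0005, 0.0045]
```

The grip is held at 22.7 mm. Lowering along the arc.

```bash
python3 -m handwheel '[[[0,-0.004,0.008],[0,0,0]],[[0,-0.009,0.02],[0,0,0]],[[0,-0.0141,0.0331],[0,0,0]],[[0,-0.0195,0.05],[0,0,0]],[[0,-0.0249,0.0674],[0,0,0]],[[0,-0.0287,0.085],[0,0,0]],[[0,-0.0321,0.1027],[0,0,0]],[[0,-0.0336,0.115],[0,0,0]],[[0,-0.0351,0.1277],[0,0,0]],[[0,-0.0351,0.1277],[0,0,0]]]'; python3 -c "
from h import *
rel([0,0,0],95.1)"
```

```text
time_s: 19.0
position: [0.5849, -0.2321, 0.1169]
tool_rot: [[-0.103, 0.995, 0.005], [0.995, 0.103, -0.001], [-0.002, 0.005, -1.0]]
ft_force: [6.7, 3.7, 7.4]
grip_width: 0.0228
gripper_force: 39.9
from [ 0.5849 -0.2321  0.1169] t 19.0 w 0.0228 row [0.5826, -1.1168, 0.2273] [0.0016, 0.0005, 0.0045]
```

```bash
python3 -m handwheel '[[[0,-0.0006,0.01],[0,0,0]],[[0,-0.001,0.02],[0,0,0]],[[0,-0.0012,0.029],[0,0,0]],[[0,-0.0012,0.029],[0,0,0]],[[0,-0.0012,0.029],[0,0,0]],[[0,-0.0012,0.029],[0,0,0]],[[0,-0.0012,0.029],[0,0,0]],[[0,-0.0012,0.029],[0,0,0]],[[0,-0.0012,0.029],[0,0,0]],[[0,-0.0012,0.029],[0,0,0]]]'; python3 - <<'E'
from h import *
im,d=get_image("scene"); p=camera_params("scene")
a=np.radians(5.1); ex=np.array([np.cos(a),np.sin(a),0]); ey=np.array([-np.sin(a),np.cos(a),0]); o=np.array([.6875,-.048,0])
X=lambda x,y,z:o+x*ex+y*ey+[0,0,z]
P=proj(p,[X(.06,-.115,.12),X(-.12,-.168,.12),X(-.093,0,.045)]).round(1); print(P.tolist())
cv2.imwrite("pics/s7.png",cv2.resize(im[200:380,230:430,::-1],None,fx=3,fy=3,interpolation=cv2.INTER_CUBIC)); print(observe()['position'])
E
```

```text
time_s: 20.0
position: [0.5844, -0.2321, 0.1038]
tool_rot: [[-0.103, 0.995, 0.006], [0.995, 0.103, -0.002], [-0.002, 0.006, -1.0]]
ft_force: [4.3, 4.4, 11.5]
grip_width: 0.0227
gripper_force: 40.3
[[359.2, 311.2], [276.7, 301.8], [319.9, 291.5]]
[ 0.58441211 -0.23214266  0.1037884 ]
```

View pics/s7.png

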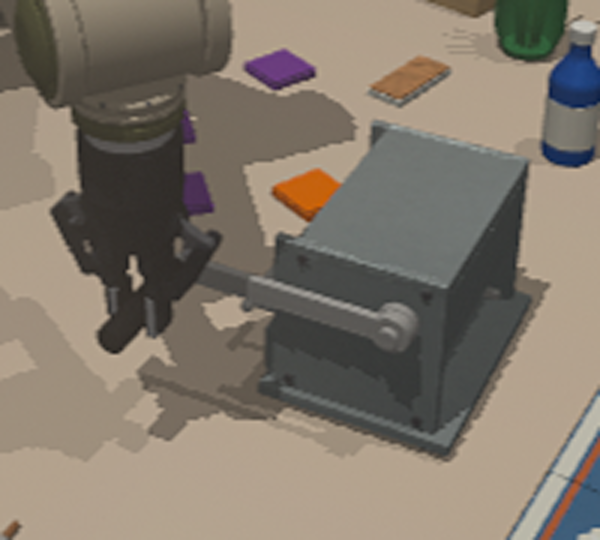

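The scene view shows the lever level (crop (250,290)–(395,328), parallel to the frame's edges) with the fingers round the grip. The 11.5 N of upward force matches the 12 N expected for level on the tile.

```bash
python3 -c "
from rig import *
print(close_job())"
```

```text
the job is handed in; nothing more can be done
None
```

The job is handed in (no verdict came back): the tile was centred cork up in the drawer, the drawer was pushed to its stop, and the robot finished gripping the lever level at about 11.5 N; I could not see the tile once the drawer was shut, so its final position and the pad force are inferred.

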